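# Open the ratchet book rack on the balcony bench

### The arm

A 6-joint arm with a two-finger parallel gripper is mounted at the origin on the work surface. World frame = base frame: x ahead of the robot, y to its left, z up, the work surface at z = 0. Lengths are in m, angles in rad, forces in N, time in s.
With the tool pointing down it reaches from about 0.375 to 0.9 m from the base axis. Payload 3.1 kg.
Tool frame: the origin (TCP) lies at the very end of the fingers, on their centre line; the grasp point (between the pads) lies 19 mm behind it (grip_depth is the distance from the TCP to the grasp point, in m); z points along the fingers, y is the line along which they close (so a half turn about z gives the same grasp; the last joint's range is limited). The gripper opens to 85 mm and grips with 20 to 120 N. Pads are 22 mm wide; open, the fingers measure 114 mm over their backs; the gripper's body (76 mm by 85 mm) begins 54 mm behind the grasp point. The pads swing forward as they close: fully open they stand 13 mm farther back than shut.
Start: joints at [1.121, 0.527, 1.433, -0, 1.181, -0.178], TCP at [0.167, 0.602, 0.231] pointing down, gripper open.
Joint ranges: [-3.08, 3.08], [-0.75, 2.2], [0.22, 2.44], [-1.43, 4.57], [0, 2.65], [-2.85, 2.85]. Speed limits (rad/s): [2.79, 2.79, 3.14, 3.14, 3.14, 3.14].

### API

Orientations are given as a unit quaternion [x, y, z, w].
In Python, from station import * gives the robot as it stands.
- The arm moves only by the tool apply_moves, never from a script. Its argument "plan" is a list of rows, each a list of 7 numbers: the shift along the tool's x, y, z in m, then the turn, a rotation vector about the tool's x, y, z in rad, then the gripper command: -1 is fully open, 1 is shut, values between are in proportion. In form: [[dx, dy, dz, wx, wy, wz, jaw], ...]. A call has 1 to 8 rows; each row shifts and turns the commanded pose from where the row before left it, along the tool's axes as they then stand; what a row does not reach is not made up. A row lasts 1/8 s, in which the tool goes at most 62.5 mm and 10.7 degrees, less where a joint would pass 70% of its speed; a pose out of reach is approached as far as the arm can. A call is refused whole if a number of a shift passes 0.0625 or a number of a turn 0.188, either way. A call with a gripper value outside its range is refused whole. The fingers move at their own pace and stop on an object; "force" is the grip in N (left out, the last holds). Time passes only in rows, so rows that do not move let the fingers close. It gives the time, the measured TCP pose, the force, the opening and the grip force at its end, in the units of the state.
- sense(): the state, without advancing time (a new reading comes with each control period).
- snapshot(name): name is "scene" or "side" or "wrist"; returns the picture (384x512x3 uint8, red, green, blue); there is no depth.
- calibration(name): a dict with "camera_matrix" (3x3 intrinsics, pixels), "k1" (the pictures are not rectified: a ray, as slopes to the right and down, at radius r is drawn at 1 + k1 r^2 times it, then the intrinsics apply), "R" (3x3) and "t" (3): a world point X has camera coordinates R X + t; the wrist camera has in their place "mount" (4x4, takes a point from camera to tool coordinates, whose origin is the TCP and whose axes are the flange's). Camera axes: x right, y down, z forward; pixel columns grow to the right and rows downward; lengths in m; the calibration is good to about 2 mm. A picture is of the moment at which its call begins: read the wrist's pose just before it. calibration takes no time and is no camera call.
- sign_off(): hands the job in; it is judged then, once.
The state is a dict: "t": time; "q": joint angles; "qd": joint speeds; "tau": joint torques, N m; "tcp_pos": TCP position; "tool_rot": TCP orientation; "force": force on the tool from outside, world axes, zero at the start; "ft_torque": the same for the moment, N m; "finger_gap": opening from 0.0 (shut) to 1.0 (fully open); "gripper_force": force on a finger pad.
Only numpy, scipy, OpenCV 4.12 (cv2) and the standard library are available. Lean on these libraries where they do the work, as an engineer would, in place of code of your own. Each camera call takes 0.05 s, during which the arm holds its last target. There are 200 camera calls.

### The job

Make room in the book rack for a big picture book: with the fingertips press down the spring release paddle at the foot of the sliding bookend and, keeping it pressed, push the bookend away from the books, fully back to its end stop. Then let go and move clear, so that the paddle springs up. Grasp nothing, and leave the two books, the coral ornament and the mug where they stand.

Things in the scene. Friction and masses are not known exactly. Their poses are not given: they have to be found in the camera images.
- rack: Book rack fixed to the bench: wood plank 390 (x) x 150 (y) x 16 mm, toothed steel bar along its middle. Origin: centre of the underside, on the bench. x runs along the bar from the books to the end stop (the way to push), z up. End board 140 mm high at x -195 to -181 mm, books from there to about -95; end stop block, top 46 mm high, x +166 to +186.
- bookend (a joint): Sliding bookend's travel along the rack's +x, m: 0 nearest the books, 0.14 against its end stop. Ratchet: slides freely towards the books, but going back it locks within 10 mm unless the release paddle is held pressed. Sliding takes about 3 N. It cannot be lifted off.
- bookend_lip (a point): Top middle of the bookend's rear lip, on its face towards the books, 72 mm above the bench; axes as the rack's. Fingertips on the paddle push against this face. Lip 8 thick, 80 wide, 22 to 72 mm high. Dark steel bookend, 108 mm long: upright plate 120 wide, 28 to 108 mm high, at x -100 to -94 mm from here; paddle between. At the stop this is at x +155 mm of the rack.
- release_pad (a point): Pressing point on the release paddle, an aluminium plate ribbed at its rear, 58 mm wide (y), in the well between plate and lip: 18 mm before the lip face, 48 mm above the bench when up. Its flat top runs from 88 to 5 mm before the lip face and pivots on a cross pin 65 mm before it, 22 mm above the bench; only the part from pin to lip goes down.
- release (a joint): Paddle angle, rad: 0 up (locking), 0.30 fully pressed; ratchet free above about 0.12 (pressing point 6 mm down; 15 mm when fully pressed). Spring: about 2 N at first, 6 N fully pressed, at the pressing point; it springs up when let go. At times the pawl rests on a tooth and the paddle starts up to 0.12 down.
- book_a: Bystander: standing dark book, 40 x 115 x 160 mm high, next to the end board. Origin: centre of its underside.
- book_b: Bystander: standing beige book, 34 x 105 x 145 mm high, next to the dark book. Origin: centre of its underside.
- coral: Bystander: white coral ornament, about 130 mm high and 130 mm across, on a glass block 85 x 85 x 25 mm. Origin: centre of its underside.
- mug: Bystander: white mug, 80 mm across, 90 mm high, handle on its +y side. Origin: centre of its underside.

How it is judged:
On the way:
1. the release paddle is pressed (angle above 0.15) with the bookend still short of its end stop (value of joint release above 0.15 rad and value of joint bookend below 0.12 m), for 0.1 s.
At the end, for the whole second after the job is handed in: The bookend is back at its end stop (within 7 mm) and at rest, the release paddle has sprung up (below 0.1 rad), and the two books, the coral and the mug are within 15 mm of where they stood (value of joint bookend above 0.133 m and value of joint release below 0.1 rad and velocity of joint bookend between -0.01 and 0.01 m/s and distance of each of book_a, book_b, coral, mug from where it was at the start of the episode below 0.015 m); the robot touches nothing.
It fails at once if a book, the coral or the mug is shoved, lifted or carried (moved more than 15 mm) (distance of any of book_a, book_b, coral, mug from where it was at the start of the episode above 0.015 m).
It fails at once if a book, the coral or the mug is tipped over (angle between any of book_a, book_b, coral, mug's own z axis and vertical above 0.3 rad).
It also fails if it takes over 35 s, if anything falls off the work surface, if the arm or the gripper's body presses on something with over 40 N, if the wrist force passes 120 N, or if a joint passes its speed limit or range.

## Working session

There is one attempt and no reset: what is moved stays moved. The work goes in short steps, Python scripts to look and compute and a tool call to move; the robot and the scene stay as the last step left them, time stands still between calls to the robot, and variables do not carry over. Pictures are saved under pics/ and viewed, at most 10 in all, crops included, and the job is handed in when it is done.

Besides the shell and the picture viewer there is one more tool, called after ">>>" as name(argument=value, ...), one argument or row to a line, values as JSON. apply_moves: Moves the arm, as the interface text tells. Its arguments: {"type":"object","properties":{"plan":{"type":"array"},"force":{"type":"number"}},"required":["plan"]}

```bash
mkdir -p pics; ls; python3 - <<'E'
from station import *
import cv2,numpy as np
for n in ("scene","side"):
    im=snapshot(n); cv2.imwrite(f"pics/{n}0.png",cv2.resize(im[:,:,::-1],(800,600),interpolation=cv2.INTER_CUBIC))
    np.save(f"pics/{n}0.npy",im); c=calibration(n); print(n,c)
s=sense();print(s)
E
```

```text
pics
scene {'camera_matrix': array([[375.53740102,   0.        , 244.59366311],
       [  0.        , 375.53740102, 192.21105684],
       [  0.        ,   0.        ,   1.        ]]), 'k1': -0.08935149911620952, 'R': array([[-0.73617821,  0.67655037, -0.01792334],
       [ 0.45279559,  0.4726743 , -0.75601267],
       [-0.50300875, -0.56467566, -0.65431154]]), 't': array([ 0.45107363, -0.17519148,  1.54924422])}
side {'camera_matrix': array([[363.62347183,   0.        , 255.41160277],
       [  0.        , 363.62347183, 187.98039828],
       [  0.        ,   0.        ,   1.        ]]), 'k1': -0.09765899836343848, 'R': array([[-0.99876637, -0.04794441,  0.01292582],
       [-0.03419516,  0.47532792, -0.87914394],
       [ 0.03600603, -0.8785014 , -0.476381  ]]), 't': array([0.51650084, 0.11917053, 1.04506685])}
{'t': 0.1, 'q': array([ 1.12150266e+00,  5.28387704e-01,  1.43382547e+00, -3.70924793e-06,
        1.18139236e+00, -1.78489990e-01]), 'qd': array([ 4.59282343e-05, -1.12278688e-03, -1.55683712e-03, -3.43789305e-04,
        5.12503246e-04, -7.09117882e-04]), 'tau': array([-5.73655980e-04, -4.43302095e+01, -1.78585392e+01, -2.50947523e-04,
        3.86466461e-03, -6.50293046e-06]), 'tcp_pos': array([0.1668625 , 0.60161955, 0.23040625]), 'tool_rot': array([ 1.34987714e-01,  9.90846761e-01, -9.57793716e-04, -3.09119701e-04]), 'force': array([ 1.03162463,  0.13717041, -0.47170541]), 'ft_torque': array([ 0.04424882, -0.07463485, -0.00973598]), 'gripper_force': 0.0, 'finger_gap': 1.0002492585801868}
```

View pics/scene0.png

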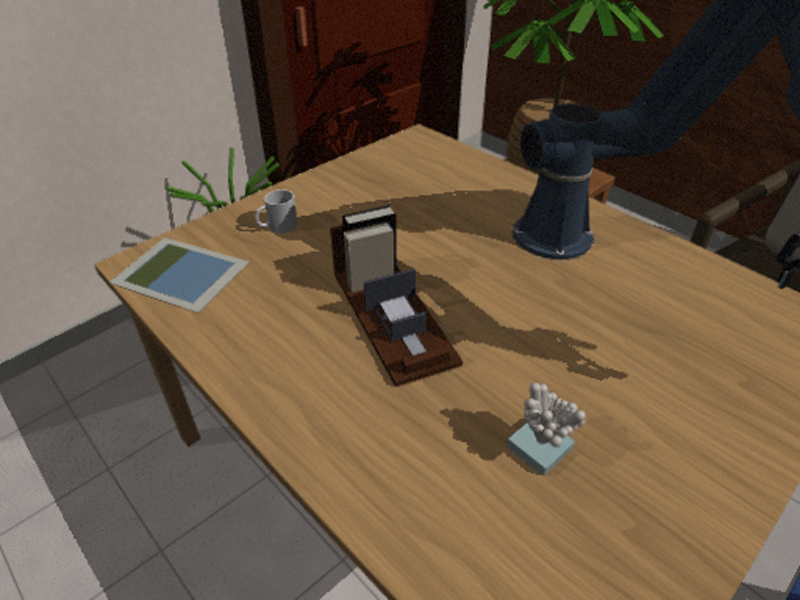

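View pics/side0.png

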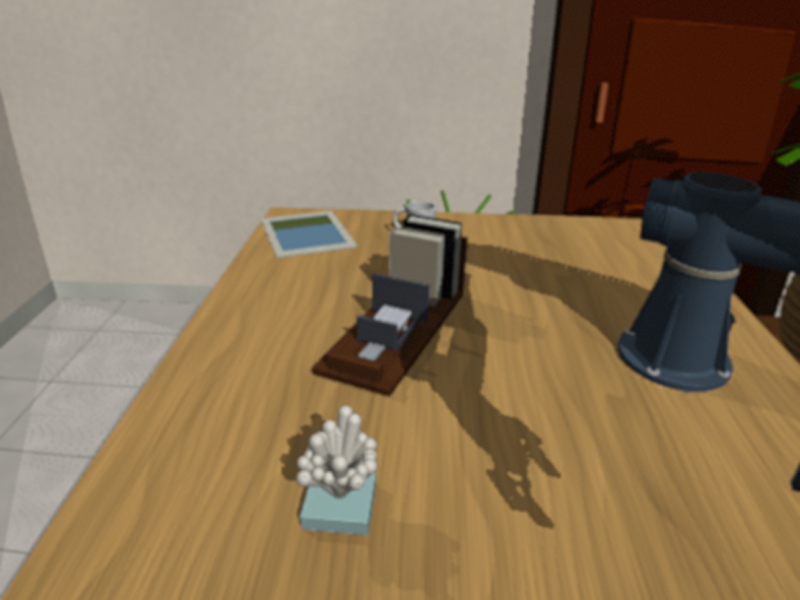

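The scene view shows the rack running from the books (370,250) to the end stop (430,360), with the lip top near (407,317). In the side view the lip top is near (378,322), and the coral stands past the stop in both views. I'll take enlarged crops to read the corners.

```bash
cat > h.py <<'E'
from station import *
import cv2,numpy as np
from scipy.spatial.transform import Rotation as Ro
def und(c,uv):
    K=c["camera_matrix"]
    return cv2.undistortPoints(np.float64(uv).reshape(-1,1,2),K,np.array([c["k1"],0,0,0,0.]))[:,0]
def ray(c,uv):
    n=und(c,uv); d=np.c_[n,np.ones(len(n))]@c["R"]; return -c["R"].T@c["t"],d
def onz(c,uv,z):
    o,d=ray(c,uv); z=np.broadcast_to(z,len(d)); return o+d*((z-o[2])/d[:,2])[:,None]
E
python3 - <<'E'
import numpy as np,cv2
a=np.load("pics/scene0.npy")[125:250,205:305,::-1]; b=np.load("pics/side0.npy")[130:255,195:305,::-1]
f=lambda i:cv2.convertScaleAbs(cv2.resize(i,(390,490),interpolation=cv2.INTER_CUBIC),alpha=1.7,beta=10)
cv2.imwrite("pics/crop0.png",np.hstack([f(a),f(b)]))
E
```

```text
(no output)
```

View pics/crop0.png

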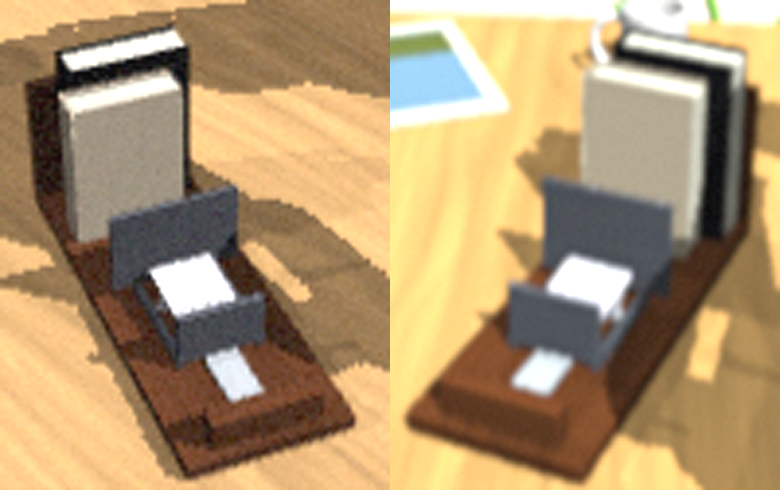

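```bash
cat > m.py <<'E'
from h import *
A=calibration("scene");B=calibration("side")
fa=lambda p:np.array(p)/[3.9,3.92]+[205,125]-.37
fb=lambda p:(np.array(p)-[390,0])/[3.545,3.92]+[195,130]-.37
sc=fa([(177,322),(265,296),(110,218),(236,187),(188,470),(355,416)]); z=[.072,.072,.108,.108,.016,.016]
sd=fb([(512,284),(602,318),(544,180),(672,208),(409,420),(584,472)])
P=onz(A,sc,z);Q=onz(B,sd,z)
print(P.round(4));print(Q.round(4))
PA=A["camera_matrix"]@0
T=cv2.triangulatePoints(np.c_[A["R"],A["t"]],np.c_[B["R"],B["t"]],und(A,sc).T,und(B,sd).T);print((T[:3]/T[3]).T.round(4))
for i in range(0,6,2):
  for M in (P,Q):
    d=M[i+1]-M[i]; print(i,((M[i]+M[i+1])/2).round(4),np.linalg.norm(d).round(4),np.degrees(np.arctan2(d[1],d[0])).round(1))
# coral glass, mug
print(onz(A,np.array([(541,445)])*.64,.025),onz(B,np.array([(339,512)])*.64,.0125))
E
python3 m.py
```

```text
[[ 0.5978  0.0112  0.072 ]
 [ 0.5234  0.0388  0.072 ]
 [ 0.5772 -0.0932  0.108 ]
 [ 0.4703 -0.0494  0.108 ]
 [ 0.6668  0.0966  0.016 ]
 [ 0.5287  0.1486  0.016 ]]
[[ 0.5921  0.0087  0.072 ]
 [ 0.5183  0.0497  0.072 ]
 [ 0.5749 -0.0882  0.108 ]
 [ 0.4664 -0.0497  0.108 ]
 [ 0.6614  0.1019  0.016 ]
 [ 0.5256  0.1497  0.016 ]]Traceback (most recent call last):
  File "m.py", line 9, in <module>
    PA=A["camera_matrix"]@0
       ~~~~~~~~~~~~~~~~~~^~
ValueError: matmul: Input operand 1 does not have enough dimensions (has 0, gufunc core with signature (n?,k),(k,m?)->(n?,m?) requires 1)
```

>>> apply_moves(
  plan=[
    [0, 0, 0, 0, 0, 0.184, 1],
    [0, 0, 0, 0, 0, 0.184, 1],
    [0, 0, 0, 0, 0, 0.184, 1],
    [0, 0, 0, 0, 0, 0.184, 1],
    [0, 0, 0, 0, 0, 0.184, 1],
    [0, 0, 0, 0, 0, 0.184, 1],
    [0, 0, 0, 0, 0, 0.184, 1],
    [0, 0, 0, 0, 0, 0.184, 1],
  ],
)

```text
t: 1.1
tcp_pos: [0.167, 0.6018, 0.2307]
tool_rot: [0.767, 0.641, -0.001, 0.0]
force: [0.7, -0.3, 0.4]
finger_gap: -0.0
gripper_force: 0.0
```

>>> apply_moves(
  plan=[
    [0, 0, 0, 0, 0, 0.184, 1],
    [-0.033, 0.044, 0, 0, 0, 0, 1],
    [-0.033, 0.044, 0, 0, 0, 0, 1],
    [-0.033, 0.044, 0, 0, 0, 0, 1],
    [-0.033, 0.044, 0, 0, 0, 0, 1],
    [-0.033, 0.044, 0, 0, 0, 0, 1],
    [-0.033, 0.044, 0, 0, 0, 0, 1],
    [-0.033, 0.044, 0, 0, 0, 0, 1],
  ],
)

```text
t: 2.1
tcp_pos: [0.3759, 0.2768, 0.2312]
tool_rot: [0.821, 0.571, -0.0, -0.0]
force: [0.6, 0.3, -0.3]
finger_gap: -0.001
gripper_force: 0.0
```

>>> apply_moves(
  plan=[
    [-0.033, 0.044, 0, 0, 0, 0, 1],
    [-0.033, 0.044, 0, 0, 0, 0, 1],
    [-0.033, 0.044, 0, 0, 0, 0, 1],
    [-0.033, 0.044, 0, 0, 0, 0, 1],
    [-0.033, 0.044, 0, 0, 0, 0, 1],
    [-0.03, 0.04, 0, 0, 0, 0, 1],
    [0, 0, 0, 0, 0, 0, 1],
    [0, 0, 0, 0, 0, 0, 1],
  ],
)

```text
t: 3.1
tcp_pos: [0.5501, 0.0052, 0.2307]
tool_rot: [0.821, 0.57, -0.001, -0.001]
force: [0.2, 0.4, -0.7]
finger_gap: -0.002
gripper_force: 0.0
```

```bash
python3 - <<'E'
from h import *
s=sense();print(s["t"],s["tcp_pos"],s["tool_rot"],Ro.from_quat(s["tool_rot"]).as_matrix().round(3),s["finger_gap"])
im=snapshot("wrist");np.save("pics/w1.npy",im);print(calibration("wrist"))
np.savez("pics/w1s.npz",p=s["tcp_pos"],r=s["tool_rot"])
cv2.imwrite("pics/w1.png",cv2.resize(im[:,:,::-1],(800,600),interpolation=cv2.INTER_CUBIC))
E
```

```text
3.1 [0.55010083 0.0052283  0.23068101] [ 8.21332409e-01  5.70448663e-01 -6.59861663e-04 -9.80470165e-04] [[ 0.349  0.937 -0.002]
 [ 0.937 -0.349  0.001]
 [ 0.    -0.002 -1.   ]] -0.0015956936467812824
{'camera_matrix': array([[292.53945032,   0.        , 251.92988283],
       [  0.        , 292.53945032, 194.53244342],
       [  0.        ,   0.        ,   1.        ]]), 'k1': -0.0062937292405510995, 'mount': array([[-6.48476770e-04, -9.61035536e-01, -2.76424090e-01,
         6.92782038e-02],
       [ 9.99999702e-01, -5.07465868e-04, -5.81656410e-04,
        -1.62389477e-03],
       [ 4.18716689e-04, -2.76424385e-01,  9.61035579e-01,
        -1.41492260e-01],
       [ 0.00000000e+00,  0.00000000e+00,  0.00000000e+00,
         1.00000000e+00]])}
```

View pics/w1.png

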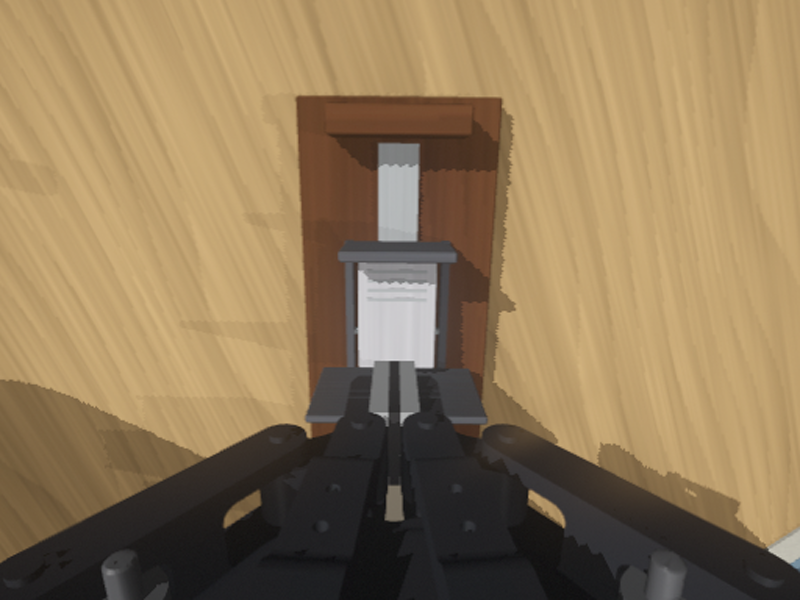

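The wrist view shows the rack aligned with the image. The lip's top band lies at rows 251–262, columns 338–456, and the white paddle at columns 357–436, rows 263–368.

```bash
python3 - <<'E'
from h import *
d=np.load("pics/w1s.npz");c=calibration("wrist");M=c["mount"];R=Ro.from_quat(d["r"]).as_matrix()
Rw=R@M[:3,:3];o=R@M[:3,3]+d["p"];c["R"]=Rw.T;c["t"]=-Rw.T@o
uv=np.array([(397,242),(397,251),(397,262),(338,257),(456,257),(357,280),(438,280),(397,368),(300,97),(501,98),(397,105),(397,135)])*.64-.18
z=np.array([.072,.072,.072,.072,.072,.048,.048,.048,.016,.016,.046,.046])
W=onz(c,uv,z);L=(W-d["p"])@R
print(np.c_[L*1000,W[:,:2]*1000].round(1))
import glob
im=np.load("pics/w1.npy");print(im[150:172,[225,240,254,268]].mean(2).astype(int).T)
E
```

```text
[[ 2.550e+01  2.000e-01  1.587e+02  5.589e+02  2.920e+01]
 [ 1.960e+01  3.000e-01  1.587e+02  5.568e+02  2.360e+01]
 [ 1.220e+01  3.000e-01  1.587e+02  5.543e+02  1.670e+01]
 [ 1.560e+01 -3.890e+01  1.588e+02  5.187e+02  3.350e+01]
 [ 1.560e+01  3.940e+01  1.586e+02  5.921e+02  6.200e+00]
 [-5.600e+00 -2.870e+01  1.827e+02  5.209e+02  1.010e+01]
 [-5.600e+00  3.020e+01  1.826e+02  5.761e+02 -1.040e+01]
 [-7.500e+01  5.000e-01  1.827e+02  5.240e+02 -6.510e+01]
 [ 1.218e+02 -6.920e+01  2.148e+02  5.273e+02  1.437e+02]
 [ 1.210e+02  7.520e+01  2.145e+02  6.623e+02  9.250e+01]
 [ 1.124e+02  3.000e-01  1.847e+02  5.892e+02  1.106e+02]
 [ 9.370e+01  3.000e-01  1.847e+02  5.827e+02  9.310e+01]]
[[ 73  72  73  72  70  70  72  70  70  71  71  95 101 103 101 102 102  82
   84  84  84  84]
 [ 75  73  74  73  71  70  71  72  73  72  70  94 101 103 103 101 102  86
  116 140 141 140]
 [173 174 174 173 128  75  71  72  73  72  71  93 101 104 103 101 102  87
  119 141 142 142]
 [ 56  55  56  57  68  71  71  71  73  72  72  90 100 105 104 101 101  89
  100 138 139 139]]
```

>>> apply_moves(
  plan=[
    [-0.006, 0, 0.04, 0, 0, 0, 1],
    [0, 0, 0.045, 0, 0, 0, 1],
    [0, 0, 0.045, 0, 0, 0, 1],
    [0, 0, 0.035, 0, 0, 0, 1],
    [0, 0, 0.008, 0, 0, 0, 1],
    [0, 0, 0, 0, 0, 0, 1],
  ],
)

```text
t: 3.9
tcp_pos: [0.5488, 0.0002, 0.0586]
tool_rot: [0.821, 0.571, -0.0, -0.0]
force: [1.1, 0.4, -0.5]
finger_gap: 0.004
gripper_force: 0.0
```

>>> apply_moves(
  plan=[
    [0, 0, 0.006, 0, 0, 0, 1],
    [0, 0, 0.005, 0, 0, 0, 1],
    [0, 0, 0.004, 0, 0, 0, 1],
    [0, 0, 0.003, 0, 0, 0, 1],
    [0, 0, 0, 0, 0, 0, 1],
    [0, 0, 0, 0, 0, 0, 1],
  ],
)

```text
t: 4.65
tcp_pos: [0.5496, -0.0005, 0.041]
tool_rot: [0.821, 0.571, 0.001, 0.0]
force: [0.2, 1.2, 5.3]
finger_gap: -0.002
gripper_force: 2.7
```

```bash
python3 - <<'E'
from h import *
s=sense();print(s["tcp_pos"],s["force"])
im=snapshot("wrist")
np.savez("pics/w2s.npz",p=s["tcp_pos"],r=s["tool_rot"],im=im)
cv2.imwrite("pics/w2.png",cv2.resize(im[:,:,::-1],(800,600),interpolation=cv2.INTER_CUBIC))
E
```

```text
[ 5.49575703e-01 -4.89500844e-04  4.10151447e-02] [0.23207065 1.21003988 5.3415374 ]
```

View pics/w2.png

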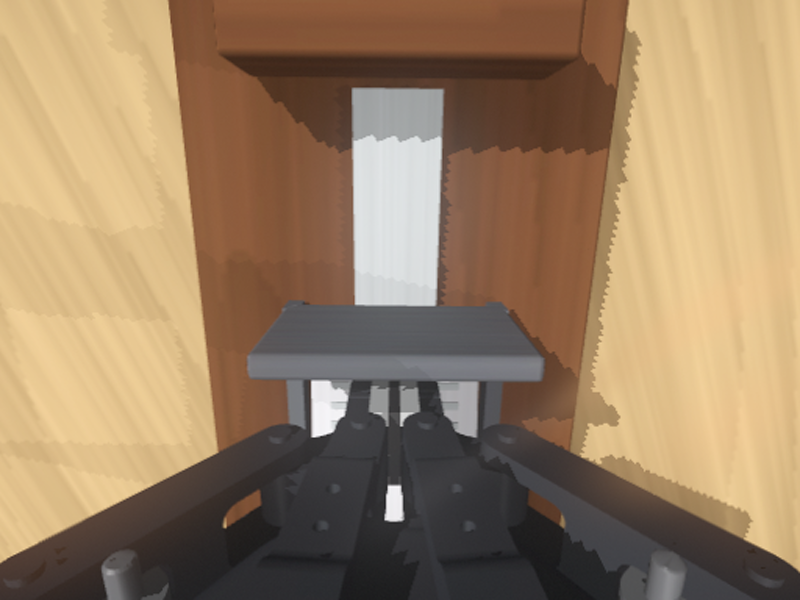

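The wrist view shows the fingertips on the paddle in the well, with the lip's top band (rows 354–380) just ahead and the way to the end stop clear. The 5.3 N reading suggests the paddle is well pressed, so I'll press a bit more and push.

>>> apply_moves(
  plan=[
    [0, 0, 0.002, 0, 0, 0, 1],
    [0.003, 0, 0.0005, 0, 0, 0, 1],
    [0.004, 0, 0.0005, 0, 0, 0, 1],
    [0.005, 0, 0.0005, 0, 0, 0, 1],
    [0.007, 0, 0, 0, 0, 0, 1],
    [0.008, 0, 0, 0, 0, 0, 1],
    [0.008, 0, 0, 0, 0, 0, 1],
    [0, 0, 0, 0, 0, 0, 1],
  ],
)

```text
t: 5.7
tcp_pos: [0.5623, 0.0327, 0.0375]
tool_rot: [0.821, 0.571, 0.001, 0.001]
force: [0.2, 1.5, 5.9]
finger_gap: 0.0
gripper_force: 3.9
```

>>> apply_moves(
  plan=[
    [0.008, 0, 0, 0, 0, 0, 1],
    [0.008, 0, 0, 0, 0, 0, 1],
    [0.008, 0, 0, 0, 0, 0, 1],
    [0.006, 0, 0, 0, 0, 0, 1],
    [0.005, 0, 0, 0, 0, 0, 1],
    [0, 0, 0, 0, 0, 0, 1],
  ],
)

```text
t: 6.45
tcp_pos: [0.5748, 0.0651, 0.0376]
tool_rot: [0.821, 0.571, 0.001, 0.001]
force: [-0.3, -0.3, 6.3]
finger_gap: -0.003
gripper_force: 4.3
```

>>> apply_moves(
  plan=[
    [0.004, 0, 0, 0, 0, 0, 1],
    [0.004, 0, 0, 0, 0, 0, 1],
    [0.003, 0, 0, 0, 0, 0, 1],
    [0, 0, 0, 0, 0, 0, 1],
    [0, 0, 0, 0, 0, 0, 1],
  ],
)

```text
t: 7.08
tcp_pos: [0.5776, 0.0728, 0.0376]
tool_rot: [0.821, 0.571, -0.001, 0.002]
force: [-1.8, -11.0, 7.3]
finger_gap: -0.002
gripper_force: 9.2
```

>>> apply_moves(
  plan=[
    [-0.002, 0, 0, 0, 0, 0, 1],
    [0, 0, -0.008, 0, 0, 0, 1],
    [-0.001, 0, -0.012, 0, 0, 0, 1],
    [-0.003, 0, -0.03, 0, 0, 0, 1],
    [0, 0, -0.05, 0, 0, 0, 1],
    [0, 0, -0.05, 0, 0, 0, 1],
    [0, 0, -0.045, 0, 0, 0, 1],
    [0, 0, 0, 0, 0, 0, 1],
  ],
)

```text
t: 8.07
tcp_pos: [0.5773, 0.07, 0.2364]
tool_rot: [0.821, 0.571, 0.004, 0.003]
force: [0.6, 0.8, 0.3]
finger_gap: -0.003
gripper_force: 0.0
```

```bash
python3 - <<'E'
from h import *
s=sense();print(s["tcp_pos"],s["force"])
im=snapshot("wrist")
np.savez("pics/w3s.npz",p=s["tcp_pos"],r=s["tool_rot"],im=im)
cv2.imwrite("pics/w3.png",cv2.resize(im[:,:,::-1],(800,600),interpolation=cv2.INTER_CUBIC))
E
```

```text
[0.57734581 0.06995615 0.23638651] [0.55997993 0.82087313 0.30174269]
```

View pics/w3.png

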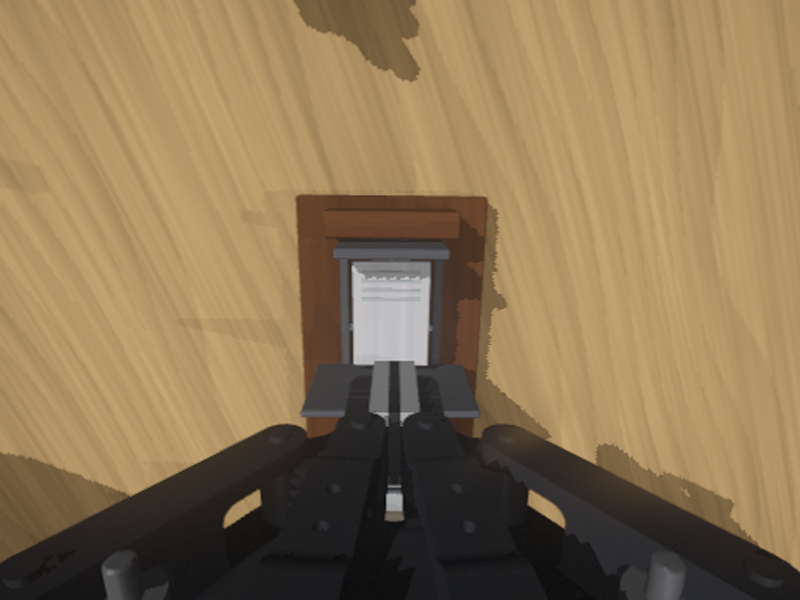

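The wrist view shows the lip (rows 244–260) close against the stop block (rows 210–238), and the paddle at columns 352–432. Next I'll measure the gap to the stop and the paddle height.

```bash
python3 - <<'E'
from h import *
def load(f):
    d=np.load(f);c=calibration("wrist");M=c["mount"];R=Ro.from_quat(d["r"]).as_matrix()
    Rw=R@M[:3,:3];o=R@M[:3,3]+d["p"];c["R"]=Rw.T;c["t"]=-Rw.T@o;return c,d,R
c,d,R=load("pics/w3s.npz")
uv=np.array([(392,250),(392,260),(392,211),(392,238),(392,196)])*.64-.18
L=(onz(c,uv,[.072,.072,.046,.046,.016])-d["p"])@R;print((L*1000).round(1))
for f,w in (("pics/w1.npy",np.load("pics/w1.npy")),("w3",np.load("pics/w3s.npz")["im"])):
    g=w.mean(2)
    print(f,g[155:182,251].astype(int))
    for r in (170,176,181,188,195,210,225):
        x=np.where(g[r,215:290]>115)[0]+215; print(r,x.min(),x.max(),end=' | ')
    print()
E
```

```text
[[ 19.3  -3.1 164.4]
 [ 12.5  -3.1 164.4]
 [ 43.1  -3.2 190.5]
 [ 23.8  -3.2 190.4]
 [ 52.1  -3.3 220.5]]
pics/w1.npy [ 75  72  72  72  72  71  94 102 104 103 102 103  86 117 140 140 141 138
 126 128 141 141 141 125 126 128 201]
170 230 278 | 176 229 278 | 181 229 278 | 188 229 278 | 195 229 278 | 210 228 278 | 225 229 277 | 
w3 [ 63  64  64  64  81  92  95  93  91  93  79  91  95 131 133 134 133 134
 106 119 130 134 134 190 158 172 186]
170 225 274 | 176 225 274 | 181 225 275 | 188 225 274 | 195 226 274 | 210 225 274 | 225 226 273 |
```

```bash
python3 - <<'E'
from h import *
for f,lipx in (("pics/w1s.npz",12.2),("pics/w3s.npz",12.4)):
    d=np.load(f);c=calibration("wrist");M=c["mount"];R=Ro.from_quat(d["r"]).as_matrix()
    Rw=R@M[:3,:3];o=R@M[:3,3]+d["p"];Rc=Rw.T;t=-Rc@o
    for th in (0,.06,.1,.12,.2):
        out=[]
        for X,Z in ((60,26),(35,26),(-23,26)):  # from pin
            x=X*np.cos(th)+Z*np.sin(th); z=Z*np.cos(th)-X*np.sin(th)
            W=d["p"]+R@np.array([(lipx-65+x)/1e3,0,0]); W[2]=.022+z/1e3
            p=Rc@W+t; out.append((p[1]/p[2]*c["camera_matrix"][1,1]+c["camera_matrix"][1,2]).round(1))
        print(f,th,out)
    W=d["p"]+R@np.array([lipx/1e3,0,0]);W[2]=.072;p=Rc@W+t;print("lip",p[1]/p[2]*c["camera_matrix"][1,1]+c["camera_matrix"][1,2])
w=[np.load("pics/w1.npy"),np.load("pics/w3s.npz")["im"]]
for g in w: print(g.mean(2)[222:242,233].astype(int),g.mean(2)[162:195,235].astype(int))
E
```

```text
pics/w1s.npz 0 [np.float64(167.9), np.float64(189.4), np.float64(236.0)]
pics/w1s.npz 0.06 [np.float64(166.0), np.float64(187.6), np.float64(235.2)]
pics/w1s.npz 0.1 [np.float64(164.9), np.float64(186.5), np.float64(234.6)]
pics/w1s.npz 0.12 [np.float64(164.4), np.float64(186.0), np.float64(234.3)]
pics/w1s.npz 0.2 [np.float64(162.5), np.float64(184.0), np.float64(233.0)]
lip 167.49392757204427
pics/w3s.npz 0 [np.float64(167.2), np.float64(188.4), np.float64(234.4)]
pics/w3s.npz 0.06 [np.float64(165.4), np.float64(186.7), np.float64(233.6)]
pics/w3s.npz 0.1 [np.float64(164.3), np.float64(185.6), np.float64(233.0)]
pics/w3s.npz 0.12 [np.float64(163.8), np.float64(185.1), np.float64(232.7)]
pics/w3s.npz 0.2 [np.float64(162.0), np.float64(183.1), np.float64(231.4)]
lip 166.72063165318298
[207 207 207 207 206 206 206 206 201 197 197 197 200  93  72  72  71  71
  62  54] [101 103 102 101 103  85 117 141 142 142 124 132 135 142 143 176 175 190
 192 203 204 205 202 191 192 204 204 205 184 191 195 205 205]
[193 193 193 193 193 184 184 183 184 183 184 130  61  56  65  66  65  65
  56  48] [ 93  91  93  77  53  94 133 132 131 132 132 118 119 129 132 133 168 171
 173 189 190 191 174 172 174 190 191 191 170 172 178 191 191]
```

The gap between lip and block is 11.3 mm, against 11 expected at the stop. The paddle's end edge is visible where the angle-0 position predicts it, and the arm is clear.

```bash
python3 -c "
from station import *
print(sign_off())"
```

```text
the job is handed in; nothing more can be done
None
```

The bookend is back against its end stop, the paddle has sprung up and the arm is clear; the arm never went near the books, coral or mug, though I didn't re-measure them, and the job is handed in (sign-off gave no verdict).

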